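Latch a trailer coupler onto the ball of a fitting jig

ROBOT

A 6-joint arm with a two-finger parallel gripper is mounted at the origin on the work surface. World frame = base frame: x ahead of the robot, y to its left, z up, the work surface at z = 0. Lengths are in m, angles in rad, forces in N, time in s.
With the tool pointing down it reaches from about 0.35 to 1 m from the base axis. Payload 7.1 kg.
Tool frame: the origin (TCP) lies between the finger pads; the fingertips stand 14 mm ahead of it and the grasp point (between the pads) lies 5 mm behind it; z points along the fingers, y is the direction in which the jaws open and shut (so a half turn about z gives the same grasp; the last joint's range is limited). The gripper opens to 85 mm and grips with 20 to 120 N. Pads are 22 mm wide; open, the fingers measure 114 mm over their backs; the gripper's body (76 mm by 85 mm) begins 54 mm behind the grasp point. The pads swing forward as they close: fully open they stand 13 mm farther back than shut.
Start: joints at [-1.22, 0.423, 1.63, -0, 1.089, -0.019], TCP at [0.226, -0.583, 0.245] pointing down, gripper open.
Joint ranges: [-3, 3], [-0.9, 2.11], [0.09, 2.58], [-1.31, 4.45], [0.11, 2.69], [-2.54, 2.54]. Speed limits (rad/s): [2.39, 2.39, 3.01, 3.14, 3.14, 3.14].

INTERFACE

Orientations are given as a unit quaternion [x, y, z, w].
In Python, from bench import arm, eyes gives the robot as it stands.
- The arm moves only by the tool jog_arm, never from a script. Its arguments are lists of equal length, an entry for each row: "dp": the shift along the tool's x, y, z in mm, a list of three; "spin": the turn about the tool's z in rad. A call has 1 to 12 rows; each row shifts and turns the commanded pose from where the row before left it, along the tool's axes as they then stand; what a row does not reach is not made up. A row lasts 1/12 s, in which the tool goes at most 41.7 mm and 7.16 degrees, less where a joint would pass 70% of its speed; a pose out of reach is approached as far as the arm can. A call is refused whole if a number of a shift passes 41.7 or a number of a turn 0.125, either way. A call with a gripper value outside its range is refused whole. "claw" is the finger opening in mm, from 0 to 85.4, set as the call begins (left out, the last holds). The fingers move at their own pace and stop on an object; "grip_force" is the grip in N (left out, the last holds). Time passes only in rows, so rows that do not move let the fingers close. It gives the time, the measured TCP pose, the force and the opening at its end, in the units of the state.
- arm.state(): the state, without advancing time (a new reading comes with each control period).
- eyes.camera(name): name is "scene" or "top" or "wrist"; returns a dict with "pixels" (384x512x3 uint8, red, green, blue), "fx", "fy", "cx", "cy" (pixels), "R" (3x3) and "t" (3): a world point X has camera coordinates R X + t; the wrist camera has in their place "hand_eye" (4x4, takes a point from camera to tool coordinates, whose origin is the TCP and whose axes are the flange's). Camera axes: x right, y down, z forward; pixel columns grow to the right and rows downward; lengths in m; the calibration is good to about 2 mm. A picture is of the moment at which its call begins: read the wrist's pose just before it. There is no depth.
- arm.finish_job(): hands the job in, once; it reports no verdict.
The state is a dict: "time_s": time; "joint_pos": joint angles; "qvel": joint speeds; "joint_torque": joint torques, N m; "tool_pos": TCP position; "ee_rot": TCP orientation; "contact_force": force on the tool from outside, world axes, zero at the start; "torque": the same for the moment, N m; "grip_width": finger opening in m.
Only numpy, scipy, OpenCV 4.12 (cv2) and the standard library are available. Lean on these libraries where they do the work, as an engineer would, in place of code of your own. Each camera call takes 0.05 s, during which the arm holds its last target.

TASK

Put the loose trailer coupler onto the tow ball of the fitting jig with its tail lying in the jig's saddle: the ball's height differs from job to job, so lower the coupler gently by feel until it rests fully home on the ball, without dropping it or ramming it down, its latch lever still up. Then let go and press the latch lever firmly but not hard all the way down, so that the coupler is locked on the ball, and leave it so. Leave everything else on the bench where it is.

Things in the scene. Friction and masses are not known exactly. Their poses are not given: they have to be found in the camera images.
- coupler_head (a point): Centre of the loose trailer coupler's head, half-way up: plain cast aluminium dome, 60 mm diameter, from 25 mm below to 25 mm above this point. x points out of the nose, -x along the tail, z up. Flats on its +y and -y sides, 62 mm apart, 30 mm long, from 24 mm below to 8 mm above this point: grasp here from above, fingers closing along y. It stands upright on the bench.
- coupler_socket (a point): Centre of the coupler's socket: 7 mm straight below coupler_head, same axes. It must come to the centre of the jig's ball. The socket is a 52 mm bore open at the bottom (rim 18 mm below this point), 1 mm of play around the ball; its ceiling, 25 mm above this point, rests on the ball's top.
- coupler: The whole coupler with its lever, 0.7 to 0.95 kg; origin at coupler_socket. Behind the head runs the tail, a channel 50 mm wide, to 160 mm behind the origin, from 18 mm below to 20 mm above it. The centre of mass is about 35 mm behind the head's centre, so grip firmly (60 N or more); it may still nod a little in the grip.
- latch (a joint): Angle of the latch lever on top of the coupler: 0 = fully down, flat along the tail, against a hard stop; up at 0.6 to 0.9 at the start. Stiff, stays where it is left: pressing near its end takes about 6 N at first, growing to about 10 N at the bottom; 15 N is enough to bring it home. Going down, it swings a tongue under the ball; it cannot close unless the ball is fully in the socket.
- coupler_tail (a point): Point on the tail's underside, 140 mm behind coupler_socket and 18 mm below it: it must come over jig_saddle_foot. Same axes.
- latch_pivot (a point): Middle of the lever's pivot pin, 30 mm behind and 23 mm above coupler_head; the pin lies along the coupler's y. The lever is a steel handle 26 mm wide that reaches 93 mm from the pivot, towards the tail, with a rolled end. This point's axes are the coupler's.
- latch_end (a point): Where to press the lever: 80 mm from the pivot, 13 mm short of the lever's end, 1.5 mm above the handle's upper face. It moves with the lever on an arc about the pivot; with the lever down it is 110 mm behind and 23 mm above coupler_head.
- jig: Base plate (270 x 110 x 12 mm) of the grey fitting jig, bolted to the bench. Origin on the bench straight under the 50 mm tow ball; x = where the coupler's nose must point, -x = towards the saddle. Ball and saddle stand on a beam that is clamped on two posts at the height of the last job: the ball's centre is 80 to 100 mm above the bench, and no reading tells where in this range.
- jig_saddle_foot (a point): Point on the bench straight under the middle of the jig's saddle, 140 mm behind the ball's axis (-x). The saddle carries the coupler's tail; its floor is 20 mm below the ball's centre, 30 mm long, with ears at both sides, 60 mm apart, that rise 14 mm straight and then flare outwards to 27 mm above the floor. Seated, the coupler lies level to 0.02 rad.
- flask: Bystander: blue flask with dark cap, 72 mm diameter, 232 mm high; origin at the centre of its underside.
- tape_roll: Bystander: roll of black tape lying flat, 104 mm diameter, 48 mm high; origin at the centre of its underside.
- grease_tin: Bystander: steel grease tin, 76 mm diameter, 75 mm high; origin at the centre of its underside.
- spanner: Bystander: steel spanner, 190 mm long, lying flat along its x axis.
- hammer: Bystander: hammer, 280 mm long, up to 40 mm high, lying along its x axis.
- tape_measure: Bystander: grey tape measure, 68 x 34 x 62 mm; origin at the centre of its underside.
- big_nut: Bystander: round steel collar nut, 36 mm diameter, 18 mm high; origin at the centre of its underside.
There are look-alikes about, which are no part of the job. What is meant by the coupler is not orange, and is the smaller of those in its own colour.

How it is judged:
By the outcome, as a careful person would: the job done as asked, in the order asked, and still so for the second after the job is handed in, with the robot touching nothing.
It also fails if it takes over 54 s, if anything falls off the work surface, if the arm or the gripper's body presses on something with over 40 N, if the wrist force passes 120 N, or if a joint passes its speed limit or range.

## Working session

There is one attempt and no reset: what is moved stays moved. The work goes in short steps, Python scripts to look and compute and a tool call to move; the robot and the scene stay as the last step left them, time stands still between calls to the robot, and variables do not carry over. Pictures are saved under pics/ and viewed, and the job is handed in when it is done.

Besides the shell and the picture viewer there is one more tool, called as name(argument=value, ...), one argument or row to a line, values as JSON. jog_arm: Moves the arm, as the interface text tells. Its arguments: {"type":"object","properties":{"dp":{"type":"array"},"spin":{"type":"array"},"claw":{"type":"number"},"grip_force":{"type":"number"}},"required":["dp","spin"]}

```bash
mkdir -p pics; ls
cat > h.py <<'E'
import numpy as np,cv2
from bench import arm,eyes
def snap(n,f):
    c=eyes.camera(n); cv2.imwrite('pics/'+f,cv2.cvtColor(np.array(c['pixels']),cv2.COLOR_RGB2BGR)); return c
E
python3 - <<'E'
from h import *
import pickle
for n in ['scene','top','wrist']:
    s=arm.state()
    c=snap(n,n+'0.png'); pickle.dump((s,c),open(n+'0.pkl','wb'))
    print(n,{k:np.round(v,4).tolist() for k,v in c.items() if k!='pixels'})
print(arm.state())
E
```

```text
pics
scene {'fx': 368.9027, 'fy': 368.9027, 'cx': 255.478, 'cy': 191.2553, 'R': [[-0.7736, 0.6336, -0.0097], [0.3558, 0.4218, -0.834], [-0.5243, -0.6486, -0.5517]], 't': [0.4933, -0.1565, 1.3991]}
top {'fx': 360.2685, 'fy': 360.2685, 'cx': 254.188, 'cy': 192.6674, 'R': [[0.0072, -1.0, -0.0009], [-0.9874, -0.007, -0.1578], [0.1578, 0.002, -0.9875]], 't': [0.0234, 0.6337, 1.2683]}
wrist {'fx': 334.0814, 'fy': 334.0814, 'cx': 249.6694, 'cy': 191.9847, 'hand_eye': [[-0.001, -0.9638, -0.2665, 0.067], [1.0, -0.0011, 0.0002, -0.0017], [-0.0005, -0.2665, 0.9638, -0.1301], [0.0, 0.0, 0.0, 1.0]]}
{'time_s': 0.15, 'joint_pos': array([-1.22000271e+00,  4.23696502e-01,  1.63050049e+00, -1.80435833e-05,
        1.08859604e+00, -1.90310341e-02]), 'qvel': array([-0.00036139, -0.003307  , -0.00431736, -0.00029404,  0.00094185,
       -0.00087845]), 'joint_torque': array([-1.12570771e-03, -5.57771802e+01, -2.82017201e+01, -7.21561400e-05,
        4.83696975e-03, -5.94638800e-05]), 'tool_pos': array([ 0.22577028, -0.58236426,  0.24471025]), 'ee_rot': array([ 9.82951427e-01,  1.83864439e-01, -1.06985244e-04, -5.90632010e-04]), 'contact_force': array([-0.32793531,  0.56486897, -1.11430891]), 'torque': array([ 0.00907284, -0.06257977, -0.00458926]), 'grip_width': 0.08547743511476716}
```

View pics/scene0.png

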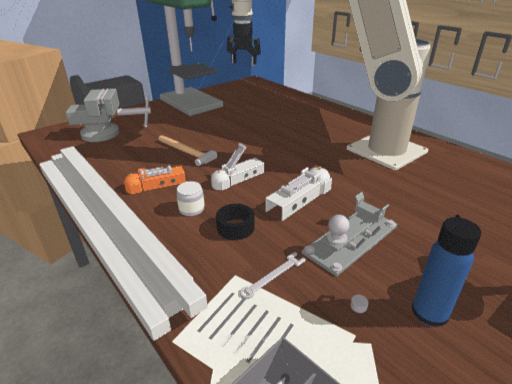

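View pics/top0.png

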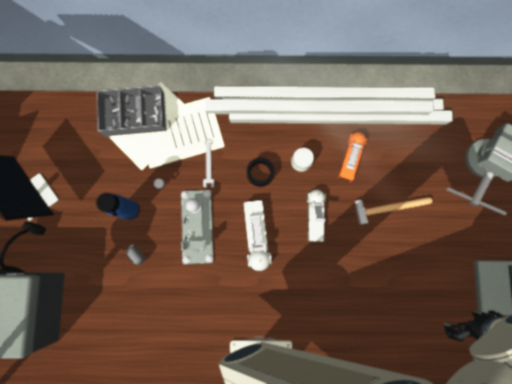

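View pics/wrist0.png

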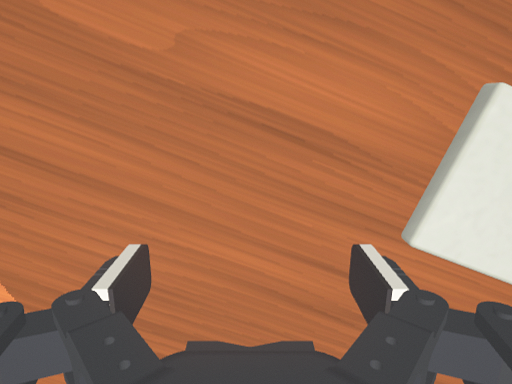

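Run:
```python
import cv2,numpy as np
a=cv2.imread('pics/scene0.png')[135:195,200:275]; b=cv2.imread('pics/top0.png')[180:250,285:350]; c=cv2.imread('pics/top0.png')[180:270,170:235];d=cv2.imread('pics/scene0.png')[185:280,295:405]
f=lambda a,w,h:cv2.resize(a,(w,h),interpolation=cv2.INTER_CUBIC)
cv2.imwrite('pics/crop1.png',np.vstack([np.hstack([f(a,375,300),f(b,279,300)]),np.hstack([f(d,347,300),f(c,217,300),np.zeros((300,90,3),np.uint8)])]))
```

```text
(no output)
```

View pics/crop1.png

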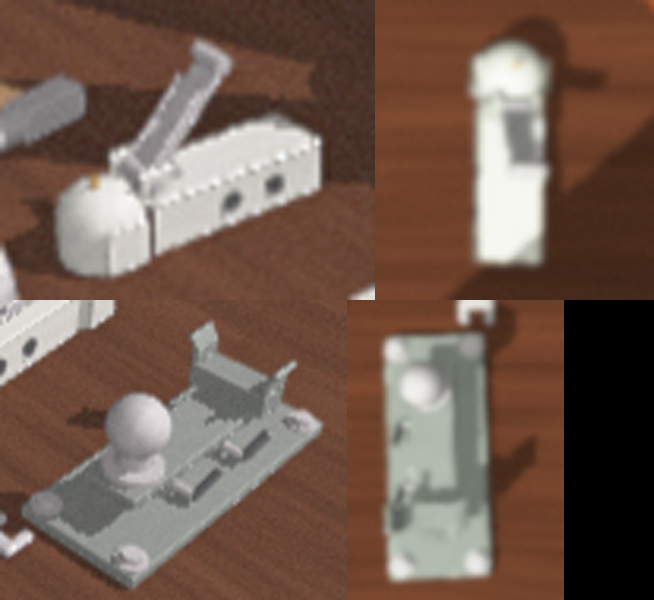

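```bash
cat >> h.py <<'E'
import pickle
from scipy.spatial.transform import Rotation as Ro
def ray(c,p,s=None):
    d=np.array([(p[0]-c['cx'])/c['fx'],(p[1]-c['cy'])/c['fy'],1.])
    if 'R' in c:
        R=np.array(c['R']); return -R.T@np.array(c['t']), R.T@d
    H=np.array(c['hand_eye']); W=Ro.from_quat(s['ee_rot']).as_matrix()
    return np.array(s['tool_pos'])+W@H[:3,3], W@H[:3,:3]@d
def on(c,p,z,s=None):
    o,d=ray(c,p,s); return o+d*(z-o[2])/d[2]
def two(*rs):
    A=0;b=0
    for o,d in rs:
        d=d/np.linalg.norm(d); P=np.eye(3)-np.outer(d,d); A=A+P; b=b+P@o
    return np.linalg.solve(A,b)
def load(n): return pickle.load(open(n+'.pkl','rb'))
def proj(c,X,s=None):
    if 'R' in c: q=np.array(c['R'])@X+np.array(c['t'])
    else:
        H=np.array(c['hand_eye']); W=Ro.from_quat(s['ee_rot']).as_matrix()
        q=np.linalg.inv(H)@np.append(W.T@(X-np.array(s['tool_pos'])),1)
    return np.array([q[0]/q[2]*c['fx']+c['cx'],q[1]/q[2]*c['fy']+c['cy']])
E
python3 - <<'E'
from h import *
_,t=load('top0');_,c=load('scene0')
print('head',on(t,(316.5,197.5),.035),'tailend',on(t,(316,241),.038))
# ball
bp=(295+140/3.155,185+127/3.16); tp=(170+ (420-347)/3.34,180+88/3.34)
print(bp,tp,two(ray(c,bp),ray(t,tp)), on(t,tp,.09))
for p in [(388,340),(480,338),(388,575),(490,575)]:
    print(on(t,(170+(p[0]-347)/3.34,180+(p[1]-300)/3.34),.012))
E
```

```text
head [ 0.61948068 -0.20241969  0.035     ] tailend [ 0.46002102 -0.19689921  0.038     ]
(339.3740095087163, 225.18987341772151) (191.8562874251497, 206.34730538922156) [0.57753872 0.24760956 0.08598231] [0.57672446 0.24734313 0.09      ]
[0.64033835 0.29907019 0.012     ]
[0.64335784 0.19528748 0.012     ]
[0.37986137 0.2889843  0.012     ]
[0.38066871 0.17734134 0.012     ]
```

jog_arm(
  dp=[
    [0,0,0],
    [0,0,0],
    [0,0,0],
    [25,-29,0],
    [25,-29,0],
    [25,-29,0],
    [25,-29,0],
    [25,-29,0],
    [25,-29,0],
    [25,-29,0],
    [25,-29,0],
    [25,-29,0],
  ],
  spin=[0.123,0.123,0.123,0,0,0,0,0,0,0,0,0],
)

```text
time_s: 1.15
tool_pos: [0.4515, -0.3199, 0.2452]
ee_rot: [1.0, 0.0, -0.0, -0.0]
contact_force: [0.6, -0.4, -0.6]
grip_width: 0.0854
```

jog_arm(
  dp=[
    [28,-30,0],
    [28,-30,0],
    [28,-30,0],
    [25,-30,0],
    [0,0,0],
    [0,0,0],
    [0,0,0],
  ],
  spin=[0,0,0,0,0,0,0],
)

```text
time_s: 1.73
tool_pos: [0.5592, -0.2013, 0.2449]
ee_rot: [1.0, 0.001, -0.001, -0.0]
contact_force: [-0.9, -0.3, 0.3]
grip_width: 0.0855
```

```bash
cat >> h.py <<'E'
def grab(n,name):
    s=arm.state(); c=snap(n,name+'.png'); pickle.dump((s,c),open(name+'.pkl','wb')); 
    print('t',s['time_s'],'tcp',np.round(s['tool_pos'],4),'R',np.round(Ro.from_quat(s['ee_rot']).as_matrix(),3).tolist(),'F',np.round(s['contact_force'],1),'w',s['grip_width'])
    return s,c
E
python3 -c "
from h import *
grab('wrist','w1')"
```

```text
t 1.7333 tcp [ 0.5592 -0.2013  0.2449] R [[1.0, 0.002, -0.001], [0.002, -1.0, 0.0], [-0.001, -0.0, -1.0]] F [-0.9 -0.3  0.3] w 0.08552659802585616
```

View pics/w1.png

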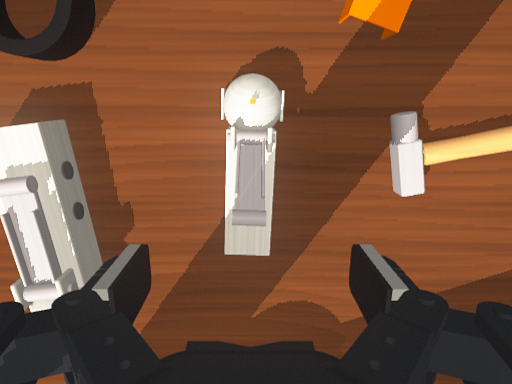

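Run:
```python
from h import *
s,c=load('w1')
print('dot',on(c,(252.5,100.5),.05,s))
for p in [(222,88),(222,120),(284,91),(284,120)]: print('flat',on(c,p,.033,s))
for p in [(225,254),(269.5,255),(227,140),(275,140)]: print('tail',on(c,p,.038,s))
im=cv2.imread('pics/w1.png')[60:270,195:310]
cv2.imwrite('pics/w1c.png',cv2.resize(im,None,fx=2.8,fy=2.8,interpolation=cv2.INTER_CUBIC))
```

```text
dot [ 0.62468073 -0.20252129  0.05      ]
flat [ 0.63638993 -0.17280549  0.033     ]
flat [ 0.60575032 -0.1721485   0.033     ]
flat [ 0.63362431 -0.2335074   0.033     ]
flat [ 0.6057936  -0.23429181  0.033     ]
tail [ 0.46123784 -0.17275866  0.038     ]
tail [ 0.46006057 -0.22188711  0.038     ]
tail [ 0.5863957  -0.17714854  0.038     ]
tail [ 0.58642885 -0.22531095  0.038     ]
```

View pics/w1c.png

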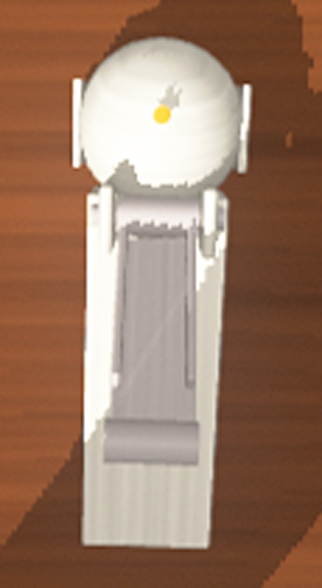

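jog_arm(
  dp=[
    [31,0,0],
    [31,0,0],
    [0,2,0],
    [0,0,30],
    [0,0,30],
    [0,0,30],
    [0,0,30],
    [0,0,20],
    [0,0,0],
    [0,0,0],
  ],
  spin=[0.034,0,0,0,0,0,0,0,0,0],
)

```text
time_s: 2.62
tool_pos: [0.6199, -0.2055, 0.1046]
ee_rot: [1.0, -0.017, -0.001, -0.0]
contact_force: [0.3, -0.6, 0.3]
grip_width: 0.0855
```

Run:
```python
from h import *
s,c=load('w1')
for th in (.6,.7,.8,.9):
    print(th,proj(c,np.array([.591-.093*np.cos(th),-.202,.048+.093*np.sin(th)]),s))
grab('wrist','w2'); grab('scene','s2')
```

```text
0.6 [252.01193833 230.69342883]
0.7 [252.08859359 227.83790855]
0.8 [252.16704451 223.74101047]
0.9 [252.24626329 218.3514284 ]
t 2.6167 tcp [ 0.6199 -0.2055  0.1046] R [[0.999, -0.035, -0.003], [-0.035, -0.999, 0.001], [-0.003, -0.001, -1.0]] F [ 0.3 -0.6  0.3] w 0.0855105140817555
t 2.6667 tcp [ 0.6212 -0.2056  0.1061] R [[0.999, -0.035, 0.0], [-0.035, -0.999, -0.0], [0.0, 0.0, -1.0]] F [0.6 0.  0.3] w 0.085411672065428
```

View pics/w2.png

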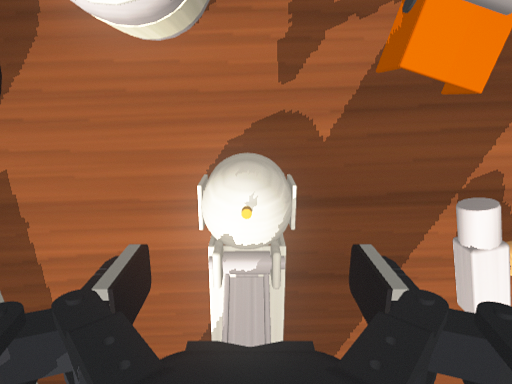

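View pics/s2.png

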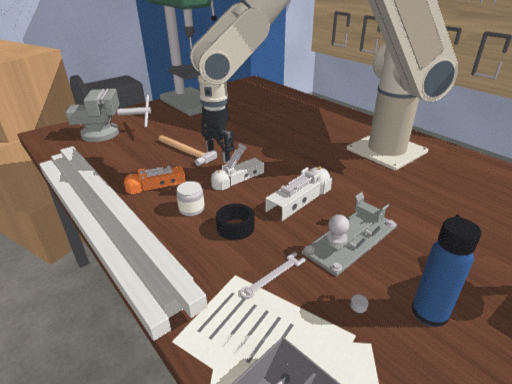

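Run:
```python
from h import *
s,c=load('w2')
for p in [(201.5,176),(201.5,229),(294,176),(294,229)]: print('flat',on(c,p,.033,s))
im=cv2.imread('pics/w2.png')[140:350,180:320]
cv2.imwrite('pics/w2c.png',cv2.resize(im,None,fx=2.8,fy=2.8,interpolation=cv2.INTER_CUBIC))
```

```text
flat [ 0.64174412 -0.17504219  0.033     ]
flat [ 0.60672342 -0.17241896  0.033     ]
flat [ 0.63969469 -0.23216409  0.033     ]
flat [ 0.60458651 -0.23215266  0.033     ]
```

View pics/w2c.png

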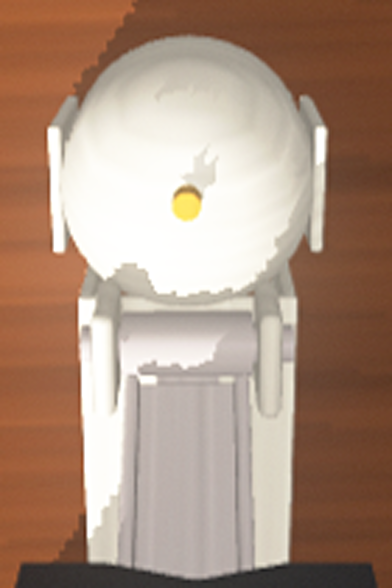

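jog_arm(
  dp=[
    [0,-3,0],
    [0,0,20],
    [0,0,20],
    [0,0,20],
    [0,0,10],
    [0,0,8],
    [0,0,6],
    [0,0,3],
    [0,0,0],
    [0,0,0],
  ],
  spin=[0,0,0,0,0,0,0,0,0,0],
)

```text
time_s: 3.55
tool_pos: [0.6221, -0.2016, 0.019]
ee_rot: [1.0, -0.017, 0.0, 0.0]
contact_force: [-0.3, 0.4, -0.3]
grip_width: 0.0854
```

jog_arm(
  dp=[
    [0,0,0],
    [0,0,0],
    [0,0,0],
    [0,0,0],
    [0,0,0],
    [0,0,0],
    [0,0,0],
    [0,0,0],
    [0,0,0],
    [0,0,0],
  ],
  spin=[0,0,0,0,0,0,0,0,0,0],
  claw=40,
  grip_force=90,
)

```text
time_s: 4.38
tool_pos: [0.6226, -0.2023, 0.0199]
ee_rot: [1.0, -0.016, 0.001, 0.001]
contact_force: [-1.2, -2.1, 8.2]
grip_width: 0.0608
```

Run:
```python
from h import *
grab('wrist','w3')
print(arm.state()['torque'])
```

```text
t 4.3833 tcp [ 0.6226 -0.2023  0.0199] R [[0.999, -0.033, 0.002], [-0.033, -0.999, -0.001], [0.002, 0.001, -1.0]] F [-1.2 -2.1  8.2] w 0.06077835748606059
[-0.30364649  0.25141536  0.15373301]
```

View pics/w3.png

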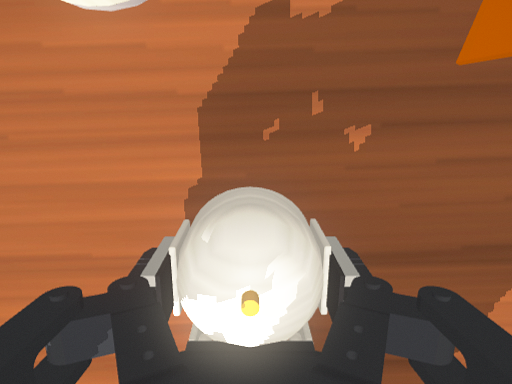

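jog_arm(
  dp=[
    [0,0,-2],
    [0,0,-4],
    [0,0,-8],
    [0,0,-15],
    [0,0,-20],
    [0,0,-25],
    [0,0,-25],
    [0,0,-25],
    [0,0,-20],
    [0,0,-15],
    [0,0,-6],
    [0,0,0],
  ],
  spin=[0,0,0,0,0,0,0,0,0,0,0,0],
)

```text
time_s: 5.43
tool_pos: [0.6224, -0.2016, 0.1858]
ee_rot: [1.0, -0.017, 0.002, 0.001]
contact_force: [1.2, -0.5, -7.7]
grip_width: 0.0604
```

Run:
```python
from h import *
grab('wrist','w4');grab('scene','s4')
print(arm.state()['torque'])
```

```text
t 5.4333 tcp [ 0.6224 -0.2016  0.1858] R [[0.999, -0.033, 0.003], [-0.033, -0.999, -0.001], [0.003, 0.001, -1.0]] F [ 1.2 -0.5 -7.7] w 0.060440317691756895
t 5.4833 tcp [ 0.6217 -0.2014  0.1842] R [[0.999, -0.033, 0.001], [-0.033, -0.999, -0.0], [0.001, 0.0, -1.0]] F [-0.7 -1.1 -8.1] w 0.06031594886042399
[ 0.04117972 -0.29952494 -0.02208499]
```

View pics/s4.png

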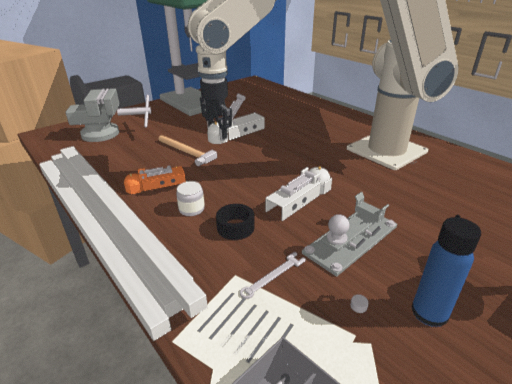

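View pics/w4.png

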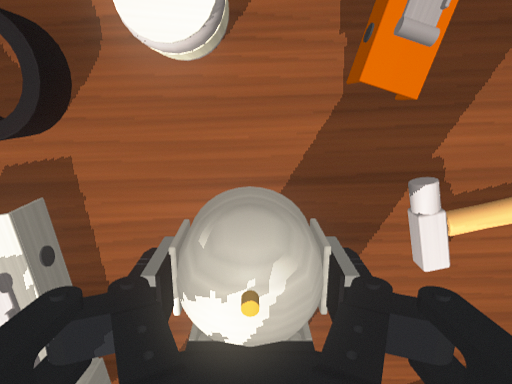

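jog_arm(
  dp=[
    [0,0,-10],
    [-5,-12,-10],
    [-10,-25,-10],
    [-14,-36,-10],
    [-14,-38,-10],
    [-14,-38,-10],
    [-14,-38,-8],
    [-14,-38,-8],
    [-14,-38,-6],
    [-10,-30,-4],
    [-6,-16,0],
    [-3,-8,0],
  ],
  spin=[-0.02,-0.03,-0.03,0,0,0,0,0,0,0,0,0],
)

```text
time_s: 6.53
tool_pos: [0.4887, 0.1127, 0.2699]
ee_rot: [1.0, 0.025, -0.0, -0.0]
contact_force: [0.0, -0.3, -7.7]
grip_width: 0.0602
```

jog_arm(
  dp=[
    [0,0,0],
    [0,0,0],
    [0,0,0],
    [0,0,0],
  ],
  spin=[0,0,0,0],
)

```text
time_s: 6.87
tool_pos: [0.4907, 0.1093, 0.2691]
ee_rot: [1.0, 0.023, -0.0, 0.0]
contact_force: [0.7, 0.3, -7.6]
grip_width: 0.0604
```

Run:
```python
from h import *
grab('wrist','w5')
```

```text
t 6.8667 tcp [0.4907 0.1093 0.2691] R [[0.999, 0.046, -0.0], [0.046, -0.999, -0.0], [-0.0, 0.0, -1.0]] F [ 0.7  0.3 -7.6] w 0.06041477216174354
```

View pics/w5.png

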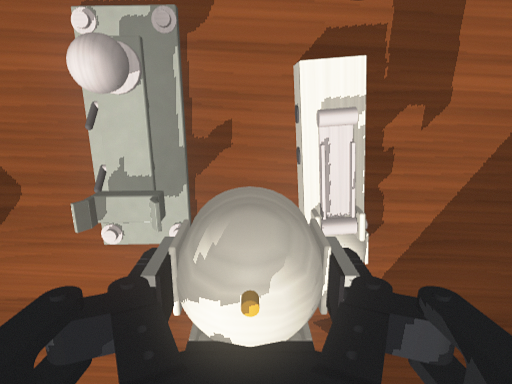

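```bash
cat >> h.py <<'E'
def circ(name,box,thr=None):
    s,c=load(name); g=cv2.imread('pics/'+name+'.png',0)
    return s,c
E
python3 - <<'E'
from h import *
s,c=load('w5')
a=on(c,(177,6),.012,s);b=on(c,(188,242),.012,s);print('R edge',a,b,np.arctan2((a-b)[1],(a-b)[0]))
a2=on(c,(72,8),.012,s);print('front',a2,np.arctan2(-(a2-a)[0],(a2-a)[1]))
for z in(.08,.09,.1):print(on(c,(98,63),z,s))
for p in((83,19),(164,17),(112,233)):print('bolt',on(c,p,.015,s))
for p in((76,228),(162,229)):print('ear',on(c,p,.09,s))
E
```

```text
R edge [0.64759319 0.19346615 0.012     ] [0.38159511 0.18318511 0.012     ] 0.03863157812110008
front [0.64079499 0.30292726 0.012     ] 0.062026378552094155
[0.58255458 0.25075839 0.08      ]
[0.58175735 0.24646882 0.09      ]
[0.58096011 0.24217926 0.1       ]
bolt [0.63027055 0.29099823 0.015     ]
bolt [0.63595995 0.20651834 0.015     ]
bolt [0.3908203  0.27635495 0.015     ]
ear [0.42702465 0.27986869 0.09      ]
ear [0.42975524 0.19488021 0.09      ]
```

jog_arm(
  dp=[
    [0,-10,0],
    [5,-25,0],
    [8,-30,0],
    [9,-32,0],
    [4,-25,0],
    [0,-12,0],
    [0,-3,0],
    [0,0,0],
    [0,0,0],
    [0,0,0],
    [0,0,0],
  ],
  spin=[0,0,0,0,0,0,0,0,0,0,0],
)

```text
time_s: 7.83
tool_pos: [0.5099, 0.2472, 0.2693]
ee_rot: [1.0, 0.023, -0.0, 0.0]
contact_force: [-0.3, -0.4, -7.4]
grip_width: 0.0602
```

Run:
```python
from h import *
grab('wrist','w6')
```

```text
t 7.8333 tcp [0.5099 0.2472 0.2693] R [[0.999, 0.046, -0.0], [0.046, -0.999, -0.0], [-0.0, 0.0, -1.0]] F [-0.3 -0.4 -7.4] w 0.060241720364606496
```

View pics/w6.png

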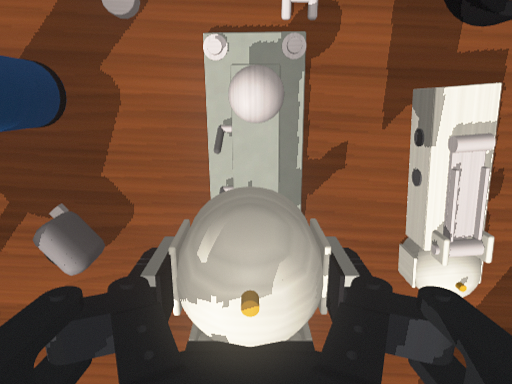

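```bash
cat >> h.py <<'E'
def ballfit(name,box):
    s,c=load(name); im=cv2.imread('pics/'+name+'.png').astype(int); x0,y0,x1,y1=box
    r=im[y0:y1,x0:x1]; m=((r[:,:,2]-r[:,:,1])>0).astype(np.uint8)  # red>green
    m=cv2.morphologyEx(m,cv2.MORPH_OPEN,np.ones((3,3)))
    k,l,st,_=cv2.connectedComponentsWithStats(m); i=1+np.argmax(st[1:,4])
    cn=max(cv2.findContours((l==i).astype(np.uint8),0,1)[0],key=len)
    print('bbox',st[i]+[x0,y0,0,0,0]); (cx,cy),rr=cv2.minEnclosingCircle(cn); el=cv2.fitEllipse(cn)
    print('circ',cx+x0,cy+y0,rr,'ell',el[0][0]+x0,el[0][1]+y0,el[1]); return s,c
E
python3 - <<'E'
from h import *
s,c=ballfit('w6',(222,50,295,140))
ballfit('w5',(60,25,145,102))
im=cv2.imread('pics/w6.png')[20:230,190:320]
cv2.imwrite('pics/w6c.png',cv2.resize(im,None,fx=2.8,fy=2.8,interpolation=cv2.INTER_CUBIC))
im=cv2.imread('pics/w5.png')[0:250,60:200]
cv2.imwrite('pics/w5c.png',cv2.resize(im,None,fx=2.4,fy=2.4,interpolation=cv2.INTER_CUBIC))
E
```

```text
bbox [ 228   64   56   59 2643]
circ 255.7136344909668 93.35454559326172 29.665943145751953 ell 255.78746032714844 93.4792251586914 (55.71215057373047, 58.53182601928711)
bbox [  60   25   82   77 4975]
circ 93.0 63.0 50.329017639160156 ell 93.47684860229492 63.82920455932617 (75.50529479980469, 91.8812255859375)
```

View pics/w6c.png

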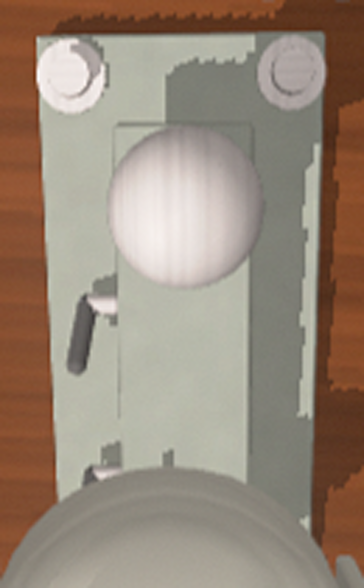

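View pics/w5c.png

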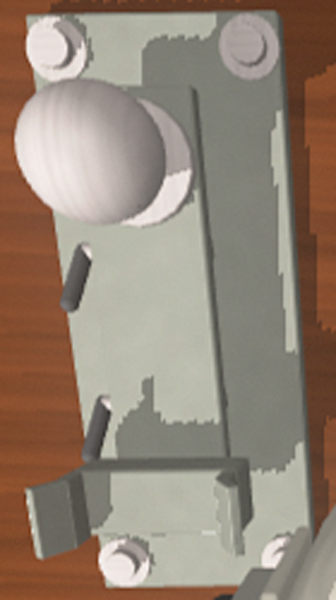

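Run:
```python
from h import *
s6,c6=load('w6');s5,c5=load('w5');_,sc=load('scene0');_,tp=load('top0')
r6=ray(c6,(255.8,94.1),s6);r5=ray(c5,(98.6,63.9),s5)
print('ball tri',two(r6,r5),two(r6,ray(sc,(339.4,225.2))))
for z in(.08,.09,.1):print(z,on(c6,(255.8,94.1),z,s6),on(c5,(98.6,63.9),z,s5))
P=lambda p,z:on(c6,p,z,s6)
def yaw(p,q,z):
    a=P(p,z);b=P(q,z);return np.arctan2((a-b)[1],(a-b)[0])
l=((203.6,32.5),(210.7,195));r=((306.1,32.5),(301.4,195))
print('yaw L',yaw(*l,.012),'R',yaw(*r,.012),'front',(lambda d:np.arctan2(-d[0],d[1]))(P(l[0],.012)-P(r[0],.012)))
print('plate corners',P(l[0],.012),P(r[0],.012))
print('beam',yaw((231.8,64),(232.5,169),.06),yaw((279.3,64),(278.2,191),.06),P((279.3,64),.06),P((231.8,64),.06))
print('bolts',P((190+68/2.8,20+67/2.8),.02),P((190+294/2.8,20+67/2.8),.02))
# saddle ears in w5: inner/outer points
Q=lambda u,v,z:on(c5,(60+u/2.4,v/2.4),z,s5)
for z in(.07,.08): print('ears floor front',Q(85,468,z),Q(245,468,z))
```

```text
ball tri [0.58119394 0.24630771 0.08926234] [0.58053676 0.24742032 0.08777998]
0.08 [0.58143358 0.24613358 0.08      ] [0.5818192  0.25027888 0.08      ]
0.09 [0.58127387 0.24630787 0.09      ] [0.581045   0.24600434 0.09      ]
0.1 [0.58111417 0.24648217 0.1       ] [0.5802708  0.24172979 0.1       ]
yaw L 0.05544908656135425 R 0.05801133869330578 front 0.04463031992623112
plate corners [0.64280928 0.30347859 0.012     ] [0.6476701  0.19463806 0.012     ]
beam 0.03738736621942884 0.05895038132227139 [0.61025468 0.2247671  0.06      ] [0.60823652 0.26999871 0.06      ]
bolts [0.63093495 0.29111902 0.02      ] [0.63471393 0.20647408 0.02      ]
ears floor front [0.45585521 0.26734665 0.07      ] [0.45890349 0.19910073 0.07      ]
ears floor front [0.4589303  0.26268355 0.08      ] [0.461886  0.1965104 0.08     ]
```

jog_arm(
  dp=[
    [8,1,0],
    [18,2,0],
    [22,2,0],
    [16,0,0],
    [8,0,10],
    [0,0,20],
    [0,0,25],
    [0,0,25],
    [0,0,20],
    [0,0,14],
    [0,0,5],
    [0,0,0],
  ],
  spin=[-0.006,0,0,0,0,0,0,0,0,0,0,0],
)

```text
time_s: 8.88
tool_pos: [0.581, 0.2464, 0.1482]
ee_rot: [1.0, 0.026, -0.002, 0.001]
contact_force: [0.0, -0.1, -8.5]
grip_width: 0.0602
```

jog_arm(
  dp=[
    [0,0,0],
    [0,0,0],
    [0,0,0],
    [0,0,0],
  ],
  spin=[0,0,0,0],
)

```text
time_s: 9.22
tool_pos: [0.5827, 0.2473, 0.1515]
ee_rot: [1.0, 0.026, 0.001, -0.0]
contact_force: [0.2, -0.3, -7.3]
grip_width: 0.0602
```

Run:
```python
from h import *
grab('wrist','w7');grab('scene','s7');s,c=grab('top','t7')
print(arm.state()['torque'])
a=cv2.imread('pics/s7.png')[120:280,270:430];b=cv2.imread('pics/t7.png')[170:280,150:240]
f=lambda a,w,h:cv2.resize(a,(w,h),interpolation=cv2.INTER_CUBIC)
cv2.imwrite('pics/c7.png',np.hstack([f(a,450,450),f(b,340,416)[:450] if 0 else cv2.copyMakeBorder(f(b,340,416),0,34,0,0,0)]))
```

```text
t 9.2167 tcp [0.5827 0.2473 0.1515] R [[0.999, 0.053, 0.002], [0.053, -0.999, 0.001], [0.002, -0.001, -1.0]] F [ 0.2 -0.3 -7.3] w 0.060176295292992475
t 9.2667 tcp [0.5826 0.2473 0.1513] R [[0.999, 0.053, 0.002], [0.053, -0.999, 0.001], [0.002, -0.001, -1.0]] F [-0.1  0.1 -7.9] w 0.06022776726117899
t 9.3167 tcp [0.5825 0.2472 0.1511] R [[0.999, 0.053, 0.001], [0.053, -0.999, 0.0], [0.001, -0.0, -1.0]] F [-0.3 -0.1 -7.6] w 0.060009986244262244
[-0.04892252 -0.31482753 -0.01217688]
```

View pics/c7.png

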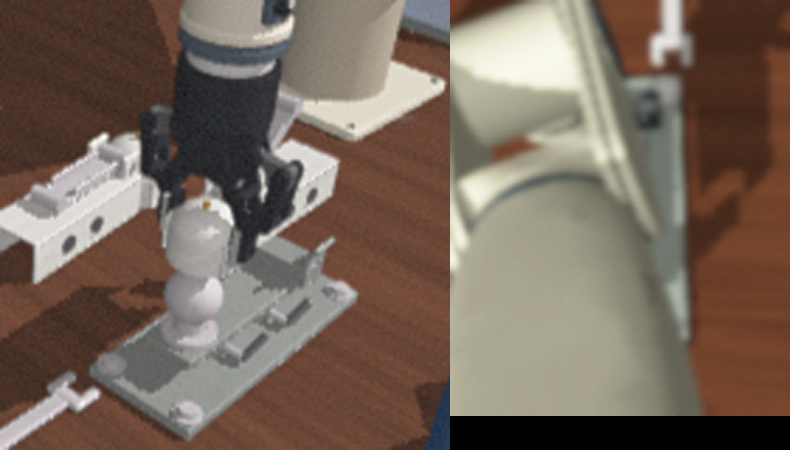

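View pics/w7.png

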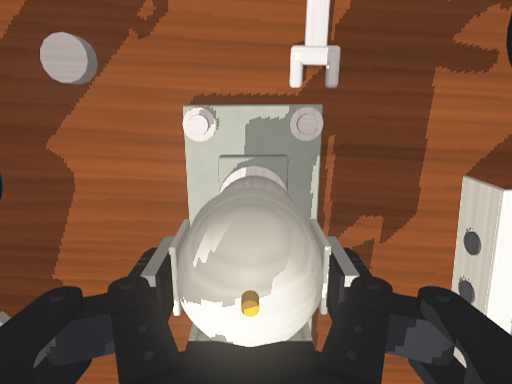

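Run:
```python
from h import *
_,c=load('s7')
for X in ([.5813,.2463,.089],[.5825,.2472,.1565],[.5815,.2471,.1565]): print(proj(c,np.array(X)))
im=cv2.imread('pics/s7.png')[180:255,310:370]
cv2.imwrite('pics/s7c.png',cv2.resize(im,None,fx=8,fy=8,interpolation=cv2.INTER_NEAREST))
s,c=load('w7')
for p in [(184,106),(321,105)]:print(on(c,p,.012,s))
for p in [(219,156),(288,156)]:print(on(c,p,.06,s))
```

```text
[338.30289219 224.59428035]
[341.62342136 201.94166289]
[341.87267884 201.76101808]
[0.64191013 0.30331453 0.012     ]
[0.64821272 0.19640813 0.012     ]
[0.61193893 0.27084315 0.06      ]
[0.61433089 0.22478135 0.06      ]
```

View pics/s7c.png

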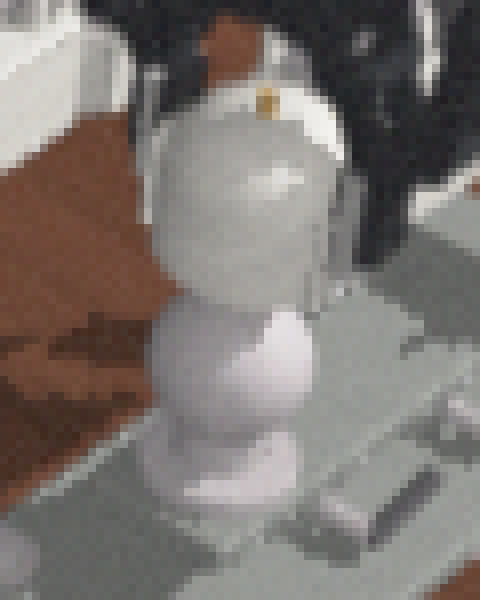

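jog_arm(
  dp=[
    [-0.5,1.2,0],
    [0,0,3],
    [0,0,3],
    [0,0,3],
    [0,0,3],
    [0,0,3],
    [0,0,3],
    [0,0,2],
    [0,0,0],
    [0,0,0],
  ],
  spin=[0,0,0,0,0,0,0,0,0,0],
)

```text
time_s: 10.2
tool_pos: [0.5817, 0.2458, 0.1301]
ee_rot: [1.0, 0.026, -0.0, 0.0]
contact_force: [0.2, 0.1, -7.4]
grip_width: 0.0601
```

jog_arm(
  dp=[
    [0,0,1.5],
    [0,0,1.5],
    [0,0,1.5],
    [0,0,1.5],
    [0,0,0],
  ],
  spin=[0,0,0,0,0],
)

```text
time_s: 10.62
tool_pos: [0.5815, 0.2457, 0.1239]
ee_rot: [1.0, 0.026, -0.0, 0.0]
contact_force: [-0.6, -1.0, -6.7]
grip_width: 0.0605
```

jog_arm(
  dp=[
    [0,0,1],
    [0,0,1],
    [0,0,1],
    [0,0,0],
  ],
  spin=[0,0,0,0],
)

```text
time_s: 10.95
tool_pos: [0.5816, 0.2458, 0.1211]
ee_rot: [1.0, 0.026, -0.0, 0.0]
contact_force: [0.7, -0.6, -7.9]
grip_width: 0.0603
```

jog_arm(
  dp=[
    [0,0,1],
    [0,0,1],
    [0,0,1],
    [0,0,0],
  ],
  spin=[0,0,0,0],
)

```text
time_s: 11.28
tool_pos: [0.5816, 0.2458, 0.1181]
ee_rot: [1.0, 0.026, -0.0, 0.0]
contact_force: [0.2, -0.4, -7.7]
grip_width: 0.0602
```

jog_arm(
  dp=[
    [0,0,1],
    [0,0,1],
    [0,0,1],
    [0,0,1],
    [0,0,0],
  ],
  spin=[0,0,0,0,0],
)

```text
time_s: 11.7
tool_pos: [0.5815, 0.2458, 0.114]
ee_rot: [1.0, 0.026, -0.0, 0.0]
contact_force: [-0.6, -0.4, -7.2]
grip_width: 0.0601
```

jog_arm(
  dp=[
    [0,0,1],
    [0,0,1],
    [0,0,1],
    [0,0,0],
  ],
  spin=[0,0,0,0],
)

```text
time_s: 12.03
tool_pos: [0.5819, 0.2458, 0.1112]
ee_rot: [1.0, 0.026, 0.0, 0.0]
contact_force: [0.1, 0.1, -7.9]
grip_width: 0.0601
```

Run:
```python
from h import *
grab('scene','s8')
print(arm.state()['torque'])
im=cv2.imread('pics/s8.png')[170:260,300:400]
cv2.imwrite('pics/s8c.png',cv2.resize(im,None,fx=6,fy=6,interpolation=cv2.INTER_CUBIC))
```

```text
t 12.0333 tcp [0.5819 0.2458 0.1112] R [[0.999, 0.053, 0.0], [0.053, -0.999, -0.0], [0.0, 0.0, -1.0]] F [ 0.1  0.1 -7.9] w 0.06014480314497207
[ 0.01160538 -0.43738156  0.0560501 ]
```

View pics/s8c.png

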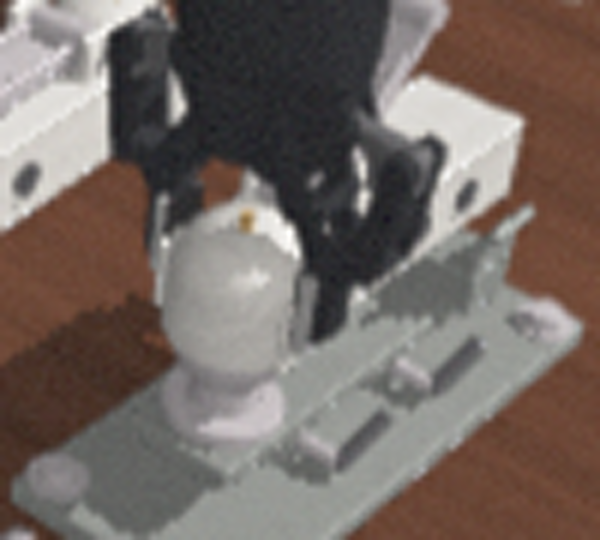

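jog_arm(
  dp=[
    [0,0,1],
    [0,0,1],
    [0,0,1],
    [0,0,1],
    [0,0,1],
    [0,0,0],
  ],
  spin=[0,0,0,0,0,0],
)

```text
time_s: 12.58
tool_pos: [0.5821, 0.2457, 0.1062]
ee_rot: [1.0, 0.026, 0.0, 0.0]
contact_force: [2.6, -2.4, -6.7]
grip_width: 0.0605
```

jog_arm(
  dp=[
    [0,0,1],
    [0,0,1],
    [0,0,1],
    [0,0,0],
  ],
  spin=[0,0,0,0],
)

```text
time_s: 12.92
tool_pos: [0.582, 0.2457, 0.1033]
ee_rot: [1.0, 0.026, 0.0, 0.0]
contact_force: [3.5, -2.5, -6.7]
grip_width: 0.0601
```

jog_arm(
  dp=[
    [0,0,1],
    [0,0,1],
    [0,0,1],
    [0,0,0],
  ],
  spin=[0,0,0,0],
)

```text
time_s: 13.25
tool_pos: [0.582, 0.2458, 0.1003]
ee_rot: [1.0, 0.026, 0.0, 0.0]
contact_force: [4.8, -3.5, -7.1]
grip_width: 0.0598
```

jog_arm(
  dp=[
    [0,0,1],
    [0,0,1],
    [0,0,0],
  ],
  spin=[0,0,0],
)

```text
time_s: 13.5
tool_pos: [0.582, 0.2458, 0.0982]
ee_rot: [1.0, 0.026, 0.0, 0.0]
contact_force: [4.2, -3.6, -5.5]
grip_width: 0.0602
```

jog_arm(
  dp=[
    [0.7,0.6,0],
    [0,0,0],
    [0,0,0],
  ],
  spin=[0,0,0],
)

```text
time_s: 13.75
tool_pos: [0.5819, 0.2454, 0.0979]
ee_rot: [1.0, 0.026, -0.001, -0.0]
contact_force: [1.2, 0.1, -7.4]
grip_width: 0.0603
```

jog_arm(
  dp=[
    [0,0,1],
    [0,0,1],
    [0,0,0],
  ],
  spin=[0,0,0],
)

```text
time_s: 14.0
tool_pos: [0.582, 0.2453, 0.0958]
ee_rot: [1.0, 0.026, -0.0, 0.0]
contact_force: [0.5, 0.5, -7.9]
grip_width: 0.0604
```

Lateral force gone; continuing gently.

jog_arm(
  dp=[
    [0,0,0.8],
    [0,0,0.8],
    [0,0,0],
  ],
  spin=[0,0,0],
)

```text
time_s: 14.25
tool_pos: [0.582, 0.2452, 0.0943]
ee_rot: [1.0, 0.026, -0.0, 0.0]
contact_force: [0.2, 0.1, -7.6]
grip_width: 0.0601
```

jog_arm(
  dp=[
    [0,0,0.8],
    [0,0,0.8],
    [0,0,0],
  ],
  spin=[0,0,0],
)

```text
time_s: 14.5
tool_pos: [0.5822, 0.2452, 0.0928]
ee_rot: [1.0, 0.026, -0.0, 0.0]
contact_force: [-0.2, 0.1, -7.7]
grip_width: 0.0601
```

jog_arm(
  dp=[
    [0,0,0.8],
    [0,0,0.8],
    [0,0,0],
  ],
  spin=[0,0,0],
)

```text
time_s: 14.75
tool_pos: [0.5823, 0.2452, 0.0913]
ee_rot: [1.0, 0.026, -0.0, 0.0]
contact_force: [-0.5, -0.4, -7.4]
grip_width: 0.0603
```

jog_arm(
  dp=[
    [0,0,0.6],
    [0,0,0.6],
    [0,0,0],
  ],
  spin=[0,0,0],
)

```text
time_s: 15.0
tool_pos: [0.5824, 0.2453, 0.0903]
ee_rot: [1.0, 0.026, 0.0, -0.0]
contact_force: [0.7, -0.3, -7.3]
grip_width: 0.0605
```

jog_arm(
  dp=[
    [0,0,0.6],
    [0,0,0.6],
    [0,0,0],
  ],
  spin=[0,0,0],
)

```text
time_s: 15.25
tool_pos: [0.5826, 0.2453, 0.0899]
ee_rot: [1.0, 0.026, 0.0, -0.0]
contact_force: [-4.2, -0.9, 1.9]
grip_width: 0.0602
```

jog_arm(
  dp=[
    [0,0,0.6],
    [0,0,0],
  ],
  spin=[0,0],
)

```text
time_s: 15.42
tool_pos: [0.5826, 0.2453, 0.0898]
ee_rot: [1.0, 0.026, 0.0, -0.0]
contact_force: [-5.3, -2.0, 8.6]
grip_width: 0.0595
```

Run:
```python
from h import *
grab('scene','s9');grab('wrist','w9')
print(arm.state()['torque'])
im=cv2.imread('pics/s9.png')[170:260,300:400]
cv2.imwrite('pics/s9c.png',cv2.resize(im,None,fx=6,fy=6,interpolation=cv2.INTER_CUBIC))
```

```text
t 15.4167 tcp [0.5826 0.2453 0.0898] R [[0.999, 0.053, 0.001], [0.053, -0.999, 0.0], [0.001, -0.0, -1.0]] F [-5.3 -2.   8.6] w 0.05953681912852109
t 15.4667 tcp [0.5826 0.2453 0.0898] R [[0.999, 0.053, 0.001], [0.053, -0.999, 0.0], [0.001, -0.0, -1.0]] F [-4.8 -2.5  6.7] w 0.06051558628632598
[-0.29039193  0.46321359 -0.01132025]
```

View pics/s9c.png

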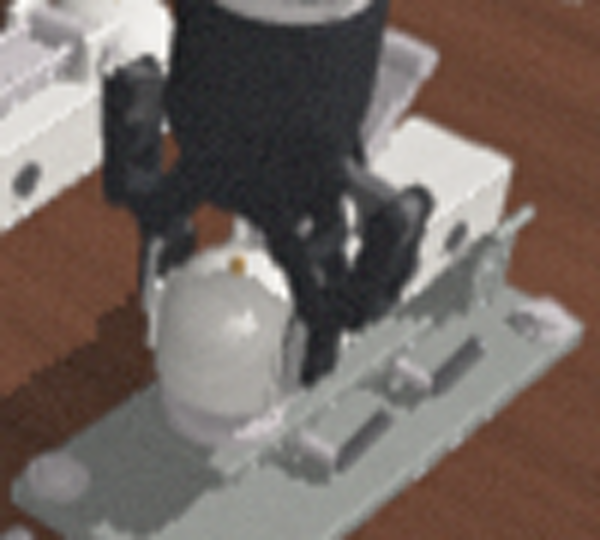

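View pics/w9.png

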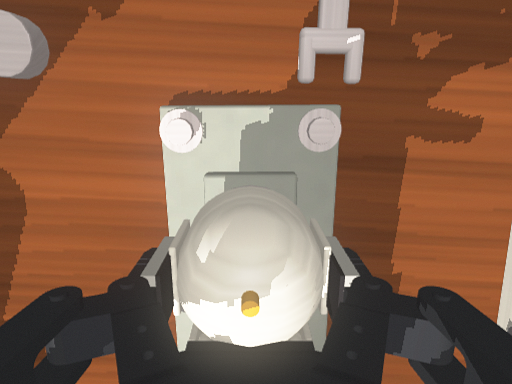

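jog_arm(
  dp=[
    [-0.4,0.2,0.4],
    [0,0,0.4],
    [0,0,0],
  ],
  spin=[0,0,0],
)

```text
time_s: 15.77
tool_pos: [0.5826, 0.2453, 0.0898]
ee_rot: [1.0, 0.026, 0.001, -0.0]
contact_force: [-6.8, -2.6, 13.1]
grip_width: 0.0599
```

Run:
```python
from h import *
s=arm.state();print(s['torque'],s['contact_force'],s['tool_pos'])
```

```text
[-0.30418264  0.5857023  -0.01866646] [-6.82541383 -2.58598186 13.08425527] [0.58263477 0.24532906 0.08978234]
```

jog_arm(
  dp=[
    [0,0,-0.5],
    [0,0,-0.4],
    [0,0,0],
  ],
  spin=[0,0,0],
)

```text
time_s: 16.02
tool_pos: [0.5826, 0.2453, 0.0898]
ee_rot: [1.0, 0.026, 0.001, -0.0]
contact_force: [-4.8, -2.1, 7.7]
grip_width: 0.0603
```

jog_arm(
  dp=[
    [0,0,0],
    [0,0,0],
    [0,0,0],
    [0,0,0],
    [0,0,0],
    [0,0,0],
    [0,0,0],
    [0,0,0],
  ],
  spin=[0,0,0,0,0,0,0,0],
  claw=85,
)

```text
time_s: 16.68
tool_pos: [0.582, 0.245, 0.0885]
ee_rot: [1.0, 0.026, -0.0, 0.0]
contact_force: [0.3, 0.5, 0.7]
grip_width: 0.0847
```

Run:
```python
from h import *
grab('scene','s10');grab('wrist','w10')
im=cv2.imread('pics/s10.png')[170:260,300:400]
cv2.imwrite('pics/s10c.png',cv2.resize(im,None,fx=6,fy=6,interpolation=cv2.INTER_CUBIC))
```

```text
t 16.6833 tcp [0.582  0.245  0.0885] R [[0.999, 0.053, -0.0], [0.053, -0.999, -0.0], [-0.0, 0.0, -1.0]] F [0.3 0.5 0.7] w 0.0847216393448862
t 16.7333 tcp [0.582  0.245  0.0886] R [[0.999, 0.053, -0.0], [0.053, -0.999, 0.0], [-0.0, -0.0, -1.0]] F [-0.5 -0.6  0.4] w 0.08522279986558592
```

View pics/s10c.png

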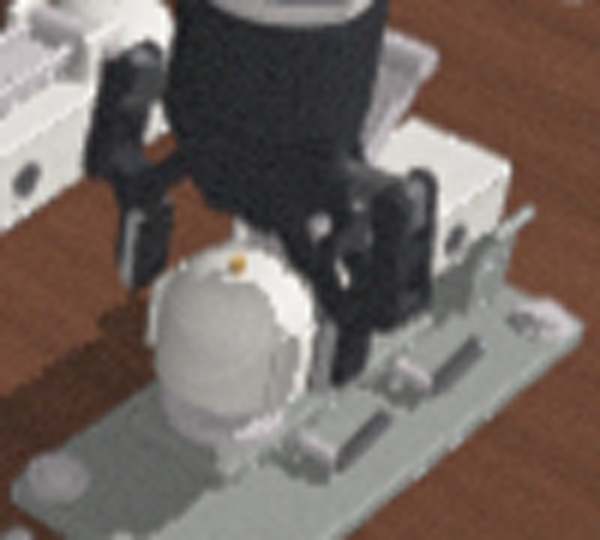

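View pics/w10.png

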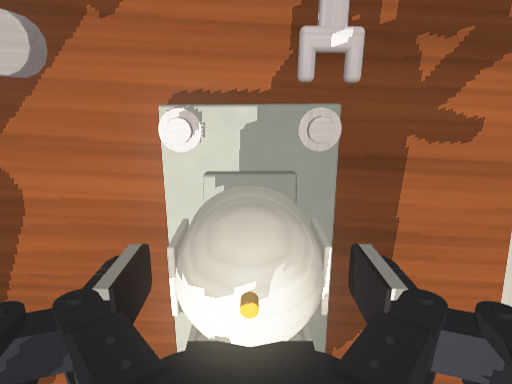

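jog_arm(
  dp=[
    [0,0,-5],
    [0,0,-15],
    [0,0,-25],
    [0,0,-35],
    [0,0,-40],
    [0,0,-40],
    [-15,0,-35],
    [-20,0,-15],
    [-20,0,0],
    [-10,0,0],
    [0,0,0],
    [0,0,0],
  ],
  spin=[0,0,0,0,0,0,0,0,0,0,0,0],
  claw=85,
)

```text
time_s: 17.78
tool_pos: [0.517, 0.2416, 0.2984]
ee_rot: [1.0, 0.027, -0.0, 0.0]
contact_force: [0.8, -0.4, 0.1]
grip_width: 0.0852
```

jog_arm(
  dp=[
    [0,0,0],
    [0,0,0],
  ],
  spin=[0,0],
)

```text
time_s: 17.95
tool_pos: [0.5178, 0.2416, 0.2979]
ee_rot: [1.0, 0.026, -0.0, 0.0]
contact_force: [0.5, -0.3, 0.7]
grip_width: 0.0854
```

Run:
```python
from h import *
grab('wrist','w11');grab('scene','s11')
im=cv2.imread('pics/s11.png')[150:280,290:410]
cv2.imwrite('pics/s11c.png',cv2.resize(im,None,fx=4.5,fy=4.5,interpolation=cv2.INTER_CUBIC))
```

```text
t 17.95 tcp [0.5178 0.2416 0.2979] R [[0.999, 0.053, -0.001], [0.053, -0.999, -0.0], [-0.001, 0.0, -1.0]] F [ 0.5 -0.3  0.7] w 0.08544230951826168
t 18.0 tcp [0.5178 0.2416 0.2978] R [[0.999, 0.052, -0.001], [0.052, -0.999, -0.0], [-0.001, 0.0, -1.0]] F [-0.  -0.4  0.2] w 0.08526898090415061
```

View pics/w11.png

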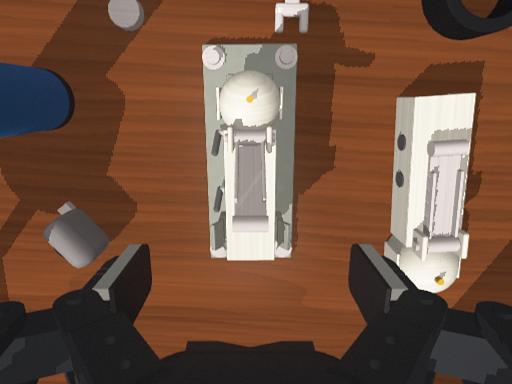

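View pics/s11c.png

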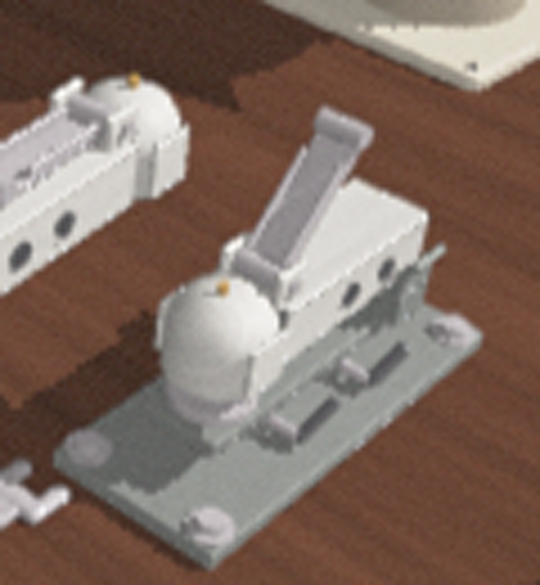

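Run:
```python
from h import *
s,c=load('w11');_,sc=load('s11')
im=cv2.imread('pics/w11.png')[60:270,195:310]
cv2.imwrite('pics/w11c.png',cv2.resize(im,None,fx=2.8,fy=2.8,interpolation=cv2.INTER_CUBIC))
S=lambda u,v:(290+u/4.5,150+v/4.5)
# lever rolled end mid: wrist vs scene
print('end tri',two(ray(c,(250,222),s),ray(sc,S(344,122))))
print('dot tri',two(ray(c,(250,99),s),ray(sc,S(222,288))))
print('tail corners tri', two(ray(c,(273.5,259),s),ray(sc,S(357,183))))
print(on(c,(229,259),.108,s),on(c,(273.5,259),.108,s))
```

```text
end tri [0.49239399 0.24223868 0.18538686]
dot tri [0.5843587  0.24647069 0.12246078]
tail corners tri [0.41948509 0.2131063  0.10088277]
[0.42152688 0.25974476 0.108     ] [0.42392364 0.21297912 0.108     ]
```

View pics/w11c.png

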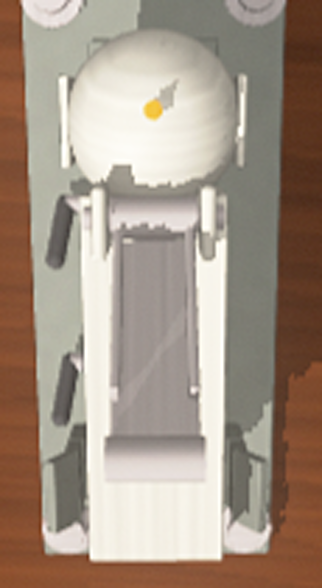

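jog_arm(
  dp=[
    [-4,0,0],
    [-4,0,0],
    [0,0,5],
    [0,0,10],
    [0,0,15],
    [0,0,18],
    [0,0,15],
    [0,0,12],
    [0,0,8],
    [0,0,5],
    [0,0,0],
    [0,0,0],
  ],
  spin=[0,0,0,0,0,0,0,0,0,0,0,0],
  claw=0,
  grip_force=30,
)

```text
time_s: 19.05
tool_pos: [0.5094, 0.2413, 0.2107]
ee_rot: [1.0, 0.026, 0.0, -0.0]
contact_force: [-0.6, -0.1, 0.4]
grip_width: -0.0001
```

Run:
```python
from h import *
grab('wrist','w12');grab('scene','s12')
im=cv2.imread('pics/s12.png')[110:240,290:410]
cv2.imwrite('pics/s12c.png',cv2.resize(im,None,fx=4.5,fy=4.5,interpolation=cv2.INTER_CUBIC))
```

```text
t 19.05 tcp [0.5094 0.2413 0.2107] R [[0.999, 0.053, 0.0], [0.053, -0.999, 0.0], [0.0, -0.0, -1.0]] F [-0.6 -0.1  0.4] w -6.76318815013715e-05
t 19.1 tcp [0.5096 0.2414 0.2112] R [[0.999, 0.053, 0.001], [0.053, -0.999, 0.0], [0.001, -0.0, -1.0]] F [ 0.3 -0.2  0.3] w -1.1077922515989584e-05
```

View pics/w12.png

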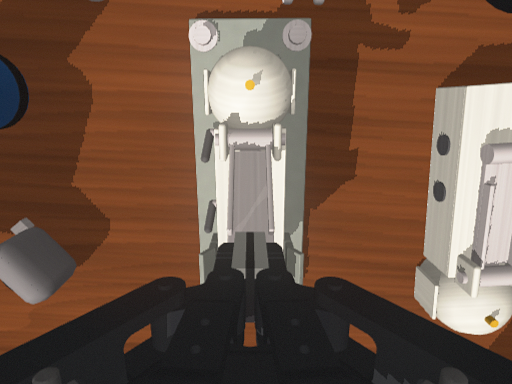

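View pics/s12c.png

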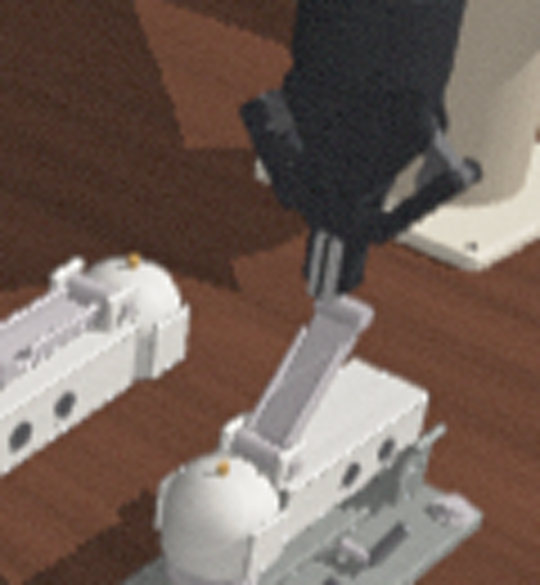

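jog_arm(
  dp=[
    [0,0,2],
    [0,0,2],
    [0,0,2],
    [0,0,2],
    [0,0,0],
  ],
  spin=[0,0,0,0,0],
)

```text
time_s: 19.57
tool_pos: [0.5089, 0.2411, 0.2022]
ee_rot: [1.0, 0.026, -0.0, 0.0]
contact_force: [-0.3, -0.3, 0.9]
grip_width: -0.0001
```

jog_arm(
  dp=[
    [0,0,1.5],
    [0,0,1.5],
    [0,0,1.5],
    [0,0,1.5],
    [0,0,0],
  ],
  spin=[0,0,0,0,0],
)

```text
time_s: 19.98
tool_pos: [0.5089, 0.2411, 0.1962]
ee_rot: [1.0, 0.026, -0.0, 0.0]
contact_force: [-0.5, 0.7, 0.2]
grip_width: -0.0002
```

jog_arm(
  dp=[
    [0,0,1.5],
    [0,0,1.5],
    [0,0,1.5],
    [0,0,1.5],
    [0,0,0],
  ],
  spin=[0,0,0,0,0],
)

```text
time_s: 20.4
tool_pos: [0.509, 0.2411, 0.1902]
ee_rot: [1.0, 0.026, -0.0, 0.0]
contact_force: [-0.3, 0.2, 0.9]
grip_width: 0.0001
```

jog_arm(
  dp=[
    [0,0,1.5],
    [0,0,1.5],
    [0,0,1.5],
    [0,0,0],
  ],
  spin=[0,0,0,0],
)

```text
time_s: 20.73
tool_pos: [0.5091, 0.2411, 0.1858]
ee_rot: [1.0, 0.026, -0.0, 0.0]
contact_force: [0.1, 0.5, -1.0]
grip_width: 0.0002
```

Run:
```python
from h import *
grab('scene','s13')
im=cv2.imread('pics/s13.png')[110:240,290:410]
cv2.imwrite('pics/s13c.png',cv2.resize(im,None,fx=4.5,fy=4.5,interpolation=cv2.INTER_CUBIC))
```

```text
t 20.7333 tcp [0.5091 0.2411 0.1858] R [[0.999, 0.053, -0.0], [0.053, -0.999, -0.0], [-0.0, 0.0, -1.0]] F [ 0.1  0.5 -1. ] w 0.00020523728374667916
```

View pics/s13c.png

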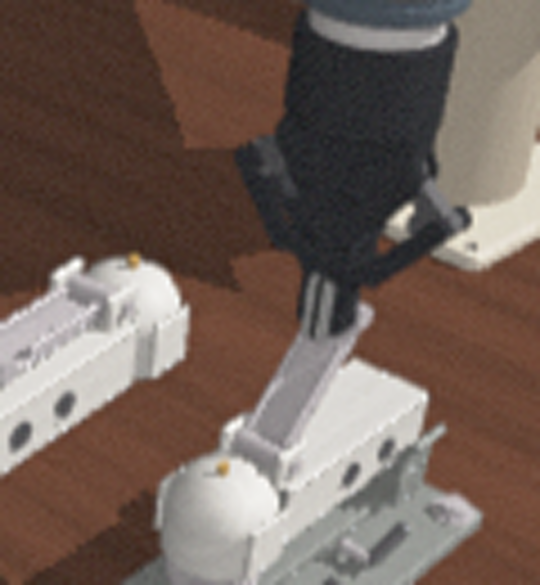

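jog_arm(
  dp=[
    [0,0,1.5],
    [0,0,1.5],
    [-1,0,1.5],
    [-1,0,1.5],
    [0,0,0],
  ],
  spin=[0,0,0,0,0],
)

```text
time_s: 21.2
tool_pos: [0.5081, 0.2414, 0.1809]
ee_rot: [1.0, 0.026, 0.001, -0.0]
contact_force: [0.9, 0.2, 4.2]
grip_width: 0.0001
```

jog_arm(
  dp=[
    [-1,0,1.5],
    [-1,0,1.5],
    [-1,0,1.5],
    [-1,0,1.5],
    [0,0,0],
  ],
  spin=[0,0,0,0,0],
)

```text
time_s: 21.62
tool_pos: [0.504, 0.2412, 0.175]
ee_rot: [1.0, 0.026, 0.001, -0.0]
contact_force: [-0.2, 0.3, 7.0]
grip_width: 0.0
```

jog_arm(
  dp=[
    [-1.5,0,2],
    [-1.5,0,2],
    [-1.5,0,2],
    [-1.2,0,2],
    [-1.2,0,2],
    [-1.2,0,2],
    [0,0,0],
  ],
  spin=[0,0,0,0,0,0,0],
)

```text
time_s: 22.2
tool_pos: [0.4964, 0.2408, 0.163]
ee_rot: [1.0, 0.027, 0.002, -0.0]
contact_force: [2.6, -0.5, 4.8]
grip_width: -0.0002
```

jog_arm(
  dp=[
    [-1,0,2],
    [-1,0,2],
    [-1,0,2],
    [-0.8,0,2],
    [-0.8,0,2],
    [0,0,0],
  ],
  spin=[0,0,0,0,0,0],
)

```text
time_s: 22.7
tool_pos: [0.4922, 0.2406, 0.1532]
ee_rot: [1.0, 0.027, 0.002, -0.001]
contact_force: [3.5, -1.3, 4.8]
grip_width: -0.0001
```

Run:
```python
from h import *
grab('scene','s14')
im=cv2.imread('pics/s14.png')[130:260,290:410]
cv2.imwrite('pics/s14c.png',cv2.resize(im,None,fx=4.5,fy=4.5,interpolation=cv2.INTER_CUBIC))
```

```text
t 22.7 tcp [0.4922 0.2406 0.1532] R [[0.999, 0.053, 0.004], [0.053, -0.999, 0.001], [0.004, -0.001, -1.0]] F [ 3.5 -1.3  4.8] w -5.723691910873378e-05
```

View pics/s14c.png

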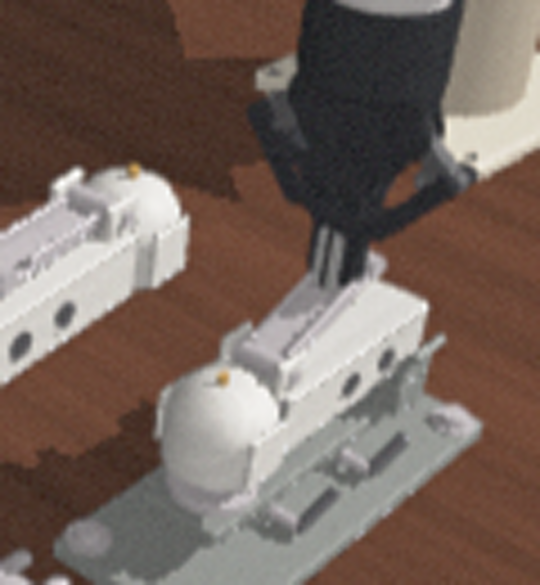

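jog_arm(
  dp=[
    [-0.3,0,2],
    [-0.3,0,2],
    [-0.3,0,2],
    [-0.3,0,2],
    [0,0,0],
  ],
  spin=[0,0,0,0,0],
)

```text
time_s: 23.17
tool_pos: [0.4903, 0.2404, 0.1449]
ee_rot: [1.0, 0.026, 0.001, -0.0]
contact_force: [0.0, -0.1, 6.6]
grip_width: -0.0001
```

jog_arm(
  dp=[
    [-0.3,0,1.5],
    [-0.3,0,1.5],
    [0,0,1.5],
    [0,0,0],
  ],
  spin=[0,0,0,0],
)

```text
time_s: 23.5
tool_pos: [0.4896, 0.2404, 0.1405]
ee_rot: [1.0, 0.026, 0.001, -0.0]
contact_force: [0.2, -1.0, 7.5]
grip_width: -0.0002
```

jog_arm(
  dp=[
    [0,0,1.5],
    [0,0,1.5],
    [0,0,0],
  ],
  spin=[0,0,0],
)

```text
time_s: 23.75
tool_pos: [0.4893, 0.2403, 0.1374]
ee_rot: [1.0, 0.026, 0.001, -0.0]
contact_force: [0.2, -0.4, 8.5]
grip_width: 0.0
```

jog_arm(
  dp=[
    [0,0,1],
    [0,0,1],
    [0,0,0],
  ],
  spin=[0,0,0],
)

```text
time_s: 24.0
tool_pos: [0.4892, 0.2403, 0.1355]
ee_rot: [1.0, 0.026, 0.001, -0.0]
contact_force: [-1.2, -0.9, 7.7]
grip_width: 0.0001
```

jog_arm(
  dp=[
    [0,0,1],
    [0,0,1],
    [0,0,0],
  ],
  spin=[0,0,0],
)

```text
time_s: 24.25
tool_pos: [0.4891, 0.2403, 0.1335]
ee_rot: [1.0, 0.026, 0.001, -0.0]
contact_force: [-2.1, -0.7, 8.4]
grip_width: -0.0
```

jog_arm(
  dp=[
    [0,0,0.7],
    [0,0,0.7],
    [0,0,0],
  ],
  spin=[0,0,0],
)

```text
time_s: 24.5
tool_pos: [0.489, 0.2403, 0.1321]
ee_rot: [1.0, 0.026, 0.0, -0.0]
contact_force: [-1.1, -0.7, 8.9]
grip_width: 0.0
```

jog_arm(
  dp=[
    [0,0,0.7],
    [0,0,0.7],
    [0,0,0],
  ],
  spin=[0,0,0],
)

```text
time_s: 24.75
tool_pos: [0.489, 0.2403, 0.1307]
ee_rot: [1.0, 0.026, 0.0, -0.0]
contact_force: [-1.7, -1.5, 8.8]
grip_width: -0.0005
```

jog_arm(
  dp=[
    [0,0,0.7],
    [0,0,0.7],
    [0,0,0],
  ],
  spin=[0,0,0],
)

```text
time_s: 25.0
tool_pos: [0.4891, 0.2403, 0.1294]
ee_rot: [1.0, 0.026, 0.001, -0.0]
contact_force: [-2.0, -0.2, 10.0]
grip_width: 0.0001
```

jog_arm(
  dp=[
    [0,0,0.7],
    [0,0,0.7],
    [0,0,0],
  ],
  spin=[0,0,0],
)

```text
time_s: 25.25
tool_pos: [0.4892, 0.2404, 0.129]
ee_rot: [1.0, 0.026, 0.001, -0.0]
contact_force: [-5.8, -3.1, 20.8]
grip_width: 0.0004
```

jog_arm(
  dp=[
    [0,0,0.7],
    [0,0,0],
  ],
  spin=[0,0],
)

```text
time_s: 25.42
tool_pos: [0.4891, 0.2404, 0.1289]
ee_rot: [1.0, 0.026, 0.001, -0.0]
contact_force: [-7.5, -3.4, 26.8]
grip_width: -0.0
```

jog_arm(
  dp=[
    [0,0,0],
    [0,0,-1.5],
    [0,0,-4],
    [0,0,-10],
    [0,0,-20],
    [0,0,-30],
    [0,0,-35],
    [0,0,-35],
    [15,0,-25],
    [15,0,-10],
    [0,0,0],
    [0,0,0],
  ],
  spin=[0,0,0,0,0,0,0,0,0,0,0,0],
)

```text
time_s: 26.42
tool_pos: [0.5188, 0.2416, 0.2973]
ee_rot: [1.0, 0.026, 0.0, -0.0]
contact_force: [-0.0, -0.2, -0.9]
grip_width: -0.0001
```

Run:
```python
from h import *
s,c=grab('wrist','w15');_,sc=grab('scene','s15')
a=cv2.imread('pics/s15.png')[150:280,290:410];b=cv2.imread('pics/w15.png')[60:270,195:310]
cv2.imwrite('pics/c15.png',np.hstack([cv2.resize(a,(480,520),interpolation=cv2.INTER_CUBIC),cv2.resize(b,(285,520),interpolation=cv2.INTER_CUBIC)]))
```

```text
t 26.4167 tcp [0.5188 0.2416 0.2973] R [[0.999, 0.052, 0.001], [0.052, -0.999, 0.0], [0.001, -0.0, -1.0]] F [-0.  -0.2 -0.9] w -0.0001222773088770362
t 26.4667 tcp [0.5178 0.2414 0.2961] R [[0.999, 0.053, -0.002], [0.052, -0.999, -0.001], [-0.002, 0.0, -1.0]] F [-1.8  1.  -0.1] w -8.142219834699876e-05
```

View pics/c15.png

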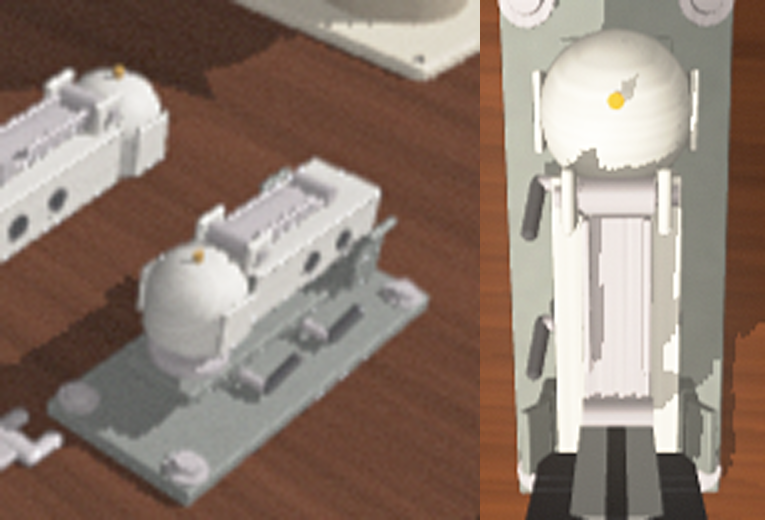

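View pics/s15.png

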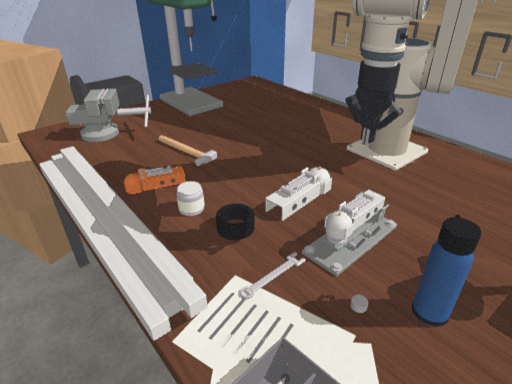

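```bash
python3 -c "
from h import *
print(arm.finish_job()); print(arm.state()['time_s'])"
```

```text
the job is handed in; nothing more can be done
None
the job is handed in; nothing more can be done
```

I put the smaller white coupler on the tow ball, locked it there with its lever, and handed the job in at about 26.5 s.

- **Lowering:** I lowered it in small steps. Partway down, a sideways force of about 5 N showed up; a 0.7 mm correction removed it.
- **Seating:** The coupler stopped solidly with the ball's centre at about 88 mm, close to the camera estimates of 88 to 89 mm. The lever was still up, and the peak push was about 20 N. As it seated, the tail seemed to carry part of the load, perhaps from a slight nod in the grip. After release it did not drop, and the tail lay centred between the saddle's ears.
- **Locking:** I pressed the lever down with about 7 to 10 N until it hit its stop, reaching 27 N there, then drew the arm clear.

**Last checks:**
- The final pictures show the lever flat along the tail, the coupler on the ball and the other items where they were.
- The wrist force was near zero, with the arm well above everything.
- I did not measure the lever angle or the coupler's level precisely. I judged the lever closed from the hard stop and the pictures.
- My one camera reading of the tail's height was about 7 mm lower than expected. I put that down to the picture being coarse, because the views looked level.

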